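# Fetch the parts bin from behind the spray tin

### The arm

A 6-joint arm with a two-finger parallel gripper is mounted at the origin on the work surface. World frame = base frame: x ahead of the robot, y to its left, z up, the work surface at z = 0. Lengths are in m, angles in rad, forces in N, time in s.
With the tool pointing down it reaches from about 0.275 to 0.775 m from the base axis. Payload 14.6 kg.
Tool frame: the origin (TCP) lies at the very end of the fingers, on their centre line; the grasp point (between the pads) lies 19 mm behind it (grip_point_offset is the z of the grasp point in the tool frame, in m); z points along the fingers, y is the direction in which the jaws open and shut (so a half turn about z gives the same grasp; the last joint's range is limited). The gripper opens to 85 mm and grips with 20 to 120 N. Pads are 22 mm wide; open, the fingers measure 114 mm over their backs; the gripper's body (76 mm by 85 mm) begins 54 mm behind the grasp point. The pads swing forward as they close: fully open they stand 13 mm farther back than shut.
Start: joints at [1.113, 0.263, -0.048, 1.259, 0, 1.415], TCP at [0.157, 0.501, 0.231] pointing down, gripper open.
Joint ranges: [-2.65, 2.65], [-0.89, 1.7], [-1.18, 1.37], [-2.13, 2.11], [-1.35, 1.29], [-3.14, 3.14]. Speed limits (rad/s): [1.89, 1.89, 2.57, 2.79, 3.14, 3.14].

### API

Orientations are given as a unit quaternion [w, x, y, z].
In Python, from station import * gives the robot as it stands.
- The arm moves only by the tool jog_arm, never from a script. Its argument "series" is a list of rows, each a list of 5 numbers: the closure in counts, from 0 (fully open) to 255 (shut), then the shift along the tool's x, y, z in mm, then the turn about the tool's z in degrees. A call has 1 to 12 rows; each row is the pose to reach, as a shift and turn from the pose commanded when the call began, along the tool's axes at that moment; what a row does not reach only later rows make up. A row lasts 1/8 s, in which the tool goes at most 62.5 mm and 10.7 degrees, less where a joint would pass 70% of its speed; a pose out of reach is approached as far as the arm can. A call with a gripper value outside its range is refused whole. The fingers move at their own pace and stop on an object; "force" is the grip in N (left out, the last holds). Time passes only in rows, so rows that repeat a pose let the fingers close. It gives the time, the measured TCP pose, the force and the opening at its end, in the units of the state.
- get_obs(): the state, without advancing time (a new reading comes with each control period).
- snapshot(name): name is "side" or "top" or "wrist"; returns the picture (384x512x3 uint8, blue, green, red); there is no depth.
- camera_model(name): a dict with "camera_matrix" (3x3 intrinsics, pixels), "rvec" (rotation vector, rad) and "tvec" (3), from world to camera coordinates, as OpenCV has them; the wrist camera has in their place "hand_eye" (4x4, takes a point from camera to tool coordinates, whose origin is the TCP and whose axes are the flange's). Camera axes: x right, y down, z forward; pixel columns grow to the right and rows downward; lengths in m; the calibration is good to about 2 mm. The wrist camera is an equidistant fisheye: a pixel r from the principal point sees the ray r / f radians off the axis. A picture is of the moment at which its call begins: read the wrist's pose just before it. camera_model takes no time and is no camera call.
- job_done(): hands the job in, once; it reports no verdict.
The state is a dict: "time_s": time; "q": joint angles; "joint_vel": joint speeds; "effort": joint torques, N m; "position": TCP position; "ee_rot": TCP orientation; "wrist_force": force on the tool from outside, world axes, zero at the start; "moment": the same for the moment, N m; "finger_gap": finger opening in m.
Only numpy, scipy, OpenCV 4.12 (cv2) and the standard library are available. Lean on these libraries where they do the work, as an engineer would, in place of code of your own. Each camera call takes 0.05 s, during which the arm holds its last target.

### The job

A tall tin stands in front of one of the three parts bins in the low wire rack. Set the tin aside on the bench, pull the bin behind it out of the rack and set it upright on the black rubber mat, wholly on the mat, then stand the tin back where it stood. Do not tip or drop the tin or the bin, and leave the other two bins where they are.

Things in the scene. Friction and masses are not known exactly. Their poses are not given: they have to be found in the camera images.
- tin: upright round tin, aluminium with a paper band and black cap, 58 mm diameter (cap 55 mm), 150 mm high (cap from 128 mm up), 0.25 to 0.5 kg. It stands on the bench about 20 mm in front of the lip of the bin to fetch. Origin: centre of its underside; z up
- bin: the bin to fetch: open-topped blue box 130 mm long (x), 60 mm wide (y), 60 mm high, 0.2 to 0.4 kg, standing on the bench in one bay of the rack, with three bolts fixed in its rear half (up to 30 mm high). Side walls 4 mm, rear wall 5 mm, floor 5 mm; the front wall (the lip) is 10 mm thick. Origin: centre of its underside; z up, -x towards the lip, which faces the robot out of the rack. The lip end stands about 58 mm out in front of the deck of the rack; the rest is under it
- bin_lip (a point): middle of the top edge of the bin's 10 mm front wall (60 mm above its underside, 60 mm from its origin along its -x)
- bin_tail (a point): middle of the top edge of the bin's rear wall (60 mm above its underside, 62.5 mm from its origin along its +x)
- bin_b: same make and size as bin, in one of the other two bays; a bystander. Origin and axes as bin
- bin_c: same make and size as bin, in one of the other two bays; a bystander. Origin and axes as bin
- rack: fixed low wire rack standing over the bins, 255 mm wide (y), deck of wires 70 to 78 mm above the bench, from 7 mm in front (-x) to 79 mm behind (+x) of its origin; three bays side by side at y = -85, 0 and +85 mm, parted by upright 3 mm sheets under the deck, open to the front (-x), with a stop bar at the back. Origin: on the bench under the middle bay, at about the middle of the bin there; z up. A bin is clear of the deck when drawn about 75 mm towards -x
- mat: fixed flat black rubber mat, 240 mm (x) by 180 mm (y), 3 mm thick, on the bench to the left (+y) of the rack. Origin: centre of its underside; z up. The bin fits on it either way round
Not all that is in view belongs to the job. Leave any purple look-alike of the bin alone. Of the things shaped like the tin, the aluminium one is meant.

How it is judged:
By the outcome, as a careful person would: the job done as asked, in the order asked, and still so for the second after the job is handed in, with the robot touching nothing.
It also fails if it takes over 67 s, if anything falls off the work surface, if the arm or the gripper's body presses on something with over 40 N, if the wrist force passes 120 N, or if a joint passes its speed limit or range.

## Working session

There is one attempt and no reset: what is moved stays moved. The work goes in short steps, Python scripts to look and compute and a tool call to move; the robot and the scene stay as the last step left them, time stands still between calls to the robot, and variables do not carry over. Pictures are saved under pics/ and viewed, and the job is handed in when it is done.

Besides the shell and the picture viewer there is one more tool, called after ">>>" by a JSON object that holds its "api" and its "payload", one argument or row to a line. jog_arm: Moves the arm, as the interface text tells. Its arguments: {"type":"object","properties":{"series":{"type":"array"},"force":{"type":"number"}},"required":["series"]}

```bash
ls; mkdir -p pics; python3 - <<'E'
from station import *
import cv2
o=get_obs();print(o)
for n in("side","top","wrist"):
    cv2.imwrite(f"pics/{n}0.png",snapshot(n)); print(n,camera_model(n))
E
```

```text
pics
{'time_s': 0.0, 'q': array([ 1.11269165e+00,  2.63507404e-01, -4.89355139e-02,  1.25938019e+00,
       -1.16950806e-05,  1.41549030e+00]), 'joint_vel': array([ 0.00122963,  0.00028373, -0.00021382, -0.00155332,  0.00016617,
       -0.00154559]), 'effort': array([-1.43829977e-03, -6.37596846e+01,  3.84579062e+01,  1.31191270e-02,
       -2.62850508e-04,  2.85118404e-05]), 'position': array([0.15644257, 0.50086896, 0.23083366]), 'ee_rot': array([-1.49427713e-04,  1.50821576e-01,  9.88560867e-01, -4.91197281e-04]), 'wrist_force': array([0.74042329, 0.02959565, 1.37522428]), 'moment': array([ 0.03749493, -0.04197426,  0.01893736]), 'finger_gap': 0.08544846845714553}
side {'camera_matrix': array([[355.01949266,   0.        , 261.29915094],
       [  0.        , 355.01949266, 193.48598523],
       [  0.        ,   0.        ,   1.        ]]), 'rvec': array([ 2.0820004 , -0.27787139,  0.16328049]), 'tvec': array([-0.54906546,  0.12917311,  0.70012663])}
top {'camera_matrix': array([[369.40026849,   0.        , 254.91328659],
       [  0.        , 369.40026849, 190.22923791],
       [  0.        ,   0.        ,   1.        ]]), 'rvec': array([ 2.17949357, -2.12868447,  0.16122214]), 'tvec': array([-0.01517881,  0.57662017,  0.89590613])}
wrist {'camera_matrix': array([[297.31863964,   0.        , 254.73161624],
       [  0.        , 297.31863964, 197.34930968],
       [  0.        ,   0.        ,   1.        ]]), 'hand_eye': array([[ 4.63999261e-04, -9.45395537e-01, -3.25924936e-01,
         8.47100399e-02],
       [ 9.99999892e-01,  4.33521675e-04,  1.66141797e-04,
         3.68229370e-04],
       [-1.57741894e-05, -3.25924978e-01,  9.45395636e-01,
        -1.43006906e-01],
       [ 0.00000000e+00,  0.00000000e+00,  0.00000000e+00,
         1.00000000e+00]])}
```

View pics/side0.png

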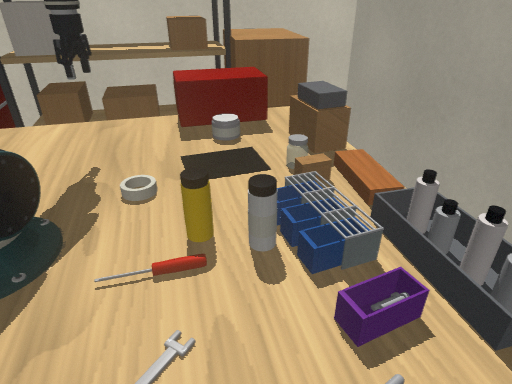

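View pics/top0.png

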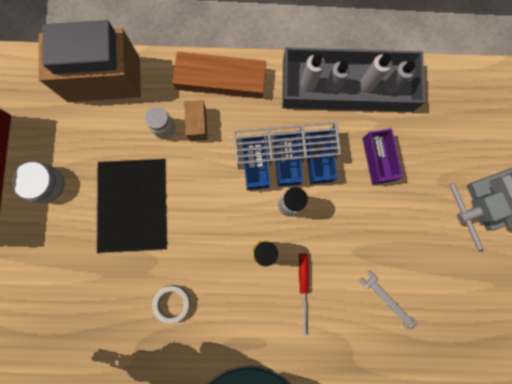

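View pics/wrist0.png

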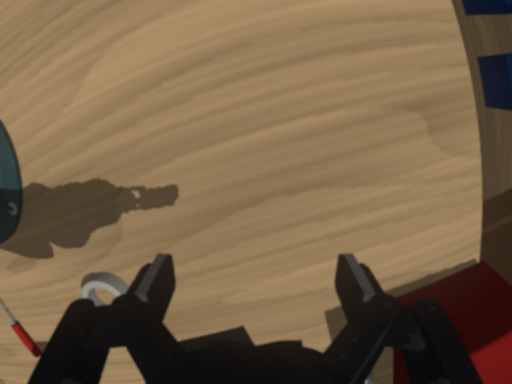

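The top view shows two tin shapes: cap at (293,200), silver, in front of the middle bin, and cap at (266,253), yellow, standing alone. In the side view they are at (262,212) and (197,207). The purple bin at (383,157) is the look-alike. The aluminium tin fits the description. I'll confirm it with an enlarged crop and measure.

```bash
cat > h.py <<'E'
from station import *
import cv2, numpy as np
def ext(n):
    c=camera_model(n); R=cv2.Rodrigues(c["rvec"])[0]; return c["camera_matrix"],R,np.array(c["tvec"])
def ray(n,uv):
    K,R,t=ext(n); d=np.linalg.inv(K)@np.array([uv[0],uv[1],1.]); return -R.T@t, R.T@d
def onz(n,uv,z):
    o,d=ray(n,uv); return o+d*(z-o[2])/d[2]
def proj(n,p):
    K,R,t=ext(n); q=K@(R@np.array(p,float)+t); return q[:2]/q[2]
def tri(u1,u2,n1="side",n2="top"):
    o1,d1=ray(n1,u1);o2,d2=ray(n2,u2)
    s=np.linalg.lstsq(np.c_[d1,-d2],o2-o1,rcond=None)[0]
    a=o1+s[0]*d1;b=o2+s[1]*d2; return (a+b)/2,np.linalg.norm(a-b)
E
python3 - <<'E'
from h import *
t=cv2.imread("pics/top0.png");s=cv2.imread("pics/side0.png")
a=cv2.resize(t[110:270,215:375],(600,600),interpolation=cv2.INTER_CUBIC)
cv2.imwrite("pics/ct.png",a)
cv2.imwrite("pics/cs.png",cv2.resize(s[155:285,170:390],(792,468),interpolation=cv2.INTER_CUBIC))
cam=[(-ext(n)[1].T@ext(n)[2]).round(3) for n in("side","top")];print(cam)
# mat corners
g=t.max(2); m=((g<45)).astype(np.uint8); m[:, :80]=0;m[:,185:]=0;m[:140]=0;m[270:]=0
c=max(cv2.findContours(m,0,1)[0],key=cv2.contourArea); r=cv2.minAreaRect(c);
b=cv2.boxPoints(r);print("mat",r,[onz("top",p,.003).round(3) for p in b])
print(proj("top",[0.157,.5,.23]))
E
```

```text
[array([ 0.386, -0.666,  0.464]), array([0.447, 0.007, 0.967])]
mat ((130.89163208007812, 205.40658569335938), (89.85200500488281, 67.66553497314453), 88.78113555908203) [array([0.649, 0.421, 0.003]), array([0.658, 0.242, 0.003]), array([0.422, 0.224, 0.003]), array([0.415, 0.397, 0.003])]
[-19.20011277 393.52999634]
```

View pics/ct.png

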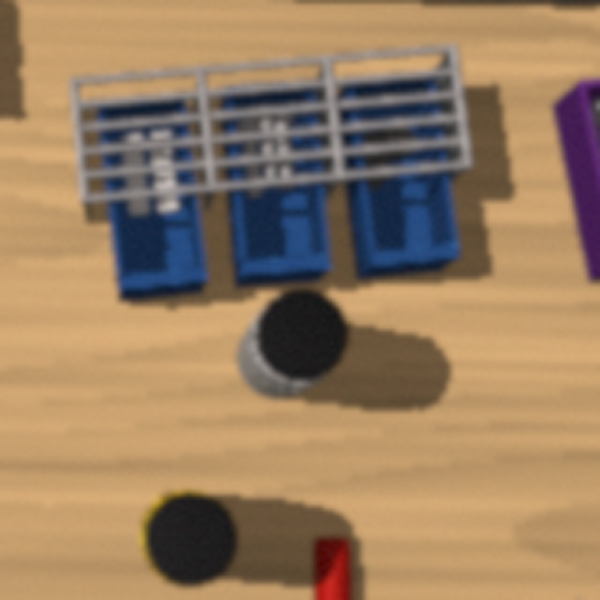

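View pics/cs.png

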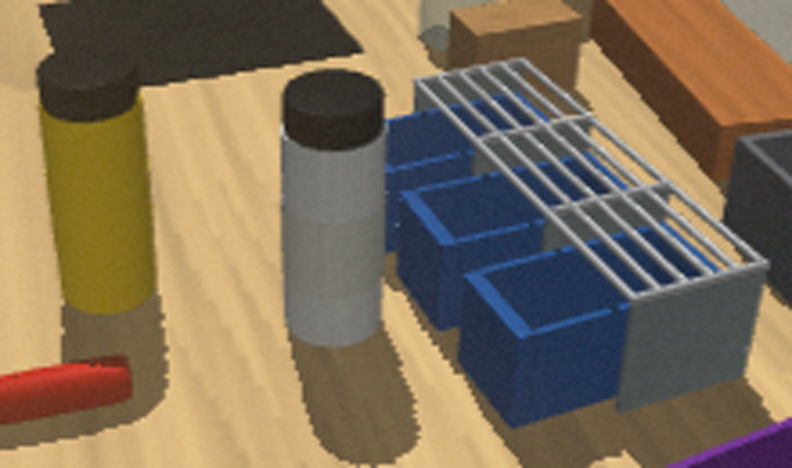

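```bash
python3 - <<'E'
from h import *
f=160/600
T=lambda x,y:(215+x*f-.37,110+y*f-.37)
S=lambda x,y:(170+x/3.6-.36,155+y/3.6-.36)
print("cap", onz("top",T(302,335),.15).round(4), onz("side",S(333,88),.15).round(4), tri(S(333,88),T(302,335)))
print("ycap", onz("top",T(190,538),.15).round(4))
# tin base from side: bottom ellipse ; left/right silhouette
for n,l,r in(("left",(121,297),(205,288)),("mid",(240,282),(329,272)),("right",(357,276),(458,260))):
    print(n,onz("top",T(*l),.06).round(4),onz("top",T(*r),.06).round(4))
print("side mid lip",onz("side",S(402,194),.06).round(4),onz("side",S(444,243),.06).round(4))
print("side right lip",onz("side",S(467,276),.06).round(4),onz("side",S(517,333),.06).round(4))
print("rack front", [onz("top",T(*p),.078).round(4) for p in((85,200),(470,165),(75,80),(457,48))])
E
```

```text
cap [ 0.544  -0.0908  0.15  ] [ 0.5455 -0.0915  0.15  ] (array([ 0.54481289, -0.09096545,  0.14967697]), np.float64(0.0016021252657260525))
ycap [ 0.4235 -0.0264  0.15  ]
left [0.5771 0.0186 0.06  ] [ 0.5844 -0.0369  0.06  ]
mid [ 0.589  -0.0601  0.06  ] [ 0.5972 -0.1191  0.06  ]
right [ 0.595  -0.1378  0.06  ] [ 0.6074 -0.2051  0.06  ]
side mid lip [ 0.5949 -0.0662  0.06  ] [ 0.6017 -0.1202  0.06  ]
side right lip [ 0.6031 -0.1524  0.06  ] [ 0.6103 -0.2041  0.06  ]
rack front [array([0.638 , 0.0435, 0.078 ]), array([ 0.668 , -0.2093,  0.078 ]), array([0.7189, 0.0525, 0.078 ]), array([ 0.7477, -0.2014,  0.078 ])]
```

The crop confirms it: silver tin with paper band and black cap, at world (0.545, -0.091), 22 mm in front of the middle bin's lip (centre about (0.597, -0.091)). That middle bin is the one to fetch. The rack is yawed about +7°. Next I go above the tin with the jaws along the bin's x.

>>> {"api": "jog_arm", "payload": {
  "series": [
    [0,-547,-449,-20,65.7],
    [0,-547,-449,-20,65.7],
    [0,-547,-449,-20,65.7],
    [0,-547,-449,-20,65.7],
    [0,-547,-449,-20,65.7],
    [0,-547,-449,-20,65.7],
    [0,-547,-449,-20,65.7],
    [0,-547,-449,-20,65.7],
    [0,-547,-449,-20,65.7],
    [0,-547,-449,-20,65.7],
    [0,-547,-449,-20,65.7],
    [0,-547,-449,-20,65.7]
  ]
}}

```text
time_s: 1.65
position: [0.546, -0.0934, 0.2504]
ee_rot: [-0.0, 0.664, 0.748, -0.0]
wrist_force: [-0.8, 0.5, -0.9]
finger_gap: 0.0851
```

>>> {"api": "jog_arm", "payload": {
  "series": [
    [0,0,0,0,0],
    [0,0,0,0,0]
  ]
}}

```text
time_s: 1.9
position: [0.5442, -0.0895, 0.2513]
ee_rot: [-0.0, 0.663, 0.749, 0.0]
wrist_force: [-0.1, 0.1, -0.1]
finger_gap: 0.0853
```

```bash
cat >> h.py <<'E'
from scipy.spatial.transform import Rotation as Ro
def toolR(o): q=o["ee_rot"]; return Ro.from_quat([q[1],q[2],q[3],q[0]]).as_matrix()
def rep():
    o=get_obs(); R=toolR(o); print("t %.2f"%o["time_s"],"pos",o["position"].round(4),"yaw_y %.2f"%np.degrees(np.arctan2(R[1,1],R[0,1])),"tilt",R[:2,2].round(4),"F",o["wrist_force"].round(1),"gap %.4f"%o["finger_gap"]); return o
def wz(uv,z,o):
    c=camera_model("wrist");K=c["camera_matrix"];H=c["hand_eye"]
    d=np.array([(uv[0]-K[0,2])/K[0,0],(uv[1]-K[1,2])/K[1,1]]);r=np.hypot(*d)
    v=np.r_[d/r*np.sin(r),np.cos(r)] if r>0 else np.array([0,0,1.])
    R=toolR(o); D=R@H[:3,:3]@v; C=o["position"]+R@H[:3,3]
    return C+D*(z-C[2])/D[2]
def shift(target,o):
    return (toolR(o).T@(np.array(target)-o["position"])*1000).round(1)
E
python3 - <<'E'
from h import *
o=rep(); im=snapshot("wrist"); cv2.imwrite("pics/w1.png",im)
print(shift([.545,-.091,.25],o))
E
```

```text
t 1.90 pos [ 0.5442 -0.0895  0.2513] yaw_y 7.00 tilt [-0.0004  0.0003] F [-0.1  0.1 -0.1] gap 0.0853
[-1.6  0.7  1.3]
```

View pics/w1.png

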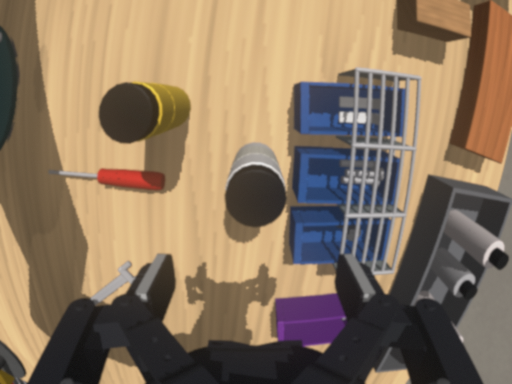

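The wrist view shows the aluminium tin's cap at about (256,195), the middle bin's lip at column 294 over rows 147–200, and the yellow tin at (130,111). I'll refine the measurements from this view.

```bash
python3 - <<'E'
from h import *
o=rep(); im=cv2.imread("pics/w1.png")
g=im.max(2); m=(g<50).astype(np.uint8); m[:150]=0;m[230:]=0;m[:,:215]=0;m[:,290:]=0
c=max(cv2.findContours(m,0,1)[0],key=cv2.contourArea); 
P=np.array([wz(p[0],.15,o)[:2] for p in c]); (cc,r)=cv2.minEnclosingCircle(P.astype(np.float32)); e=cv2.fitEllipse(c);print("cap",cc,r,"ell",e, wz(e[0],.15,o).round(4))
b=cv2.resize(im[70:280,270:430],(160*4-0,210*4)[0:2],interpolation=cv2.INTER_CUBIC)
cv2.imwrite("pics/w1c.png",cv2.resize(im[130:215,280:380],(700,595),interpolation=cv2.INTER_CUBIC))
E
```

```text
t 1.95 pos [ 0.5442 -0.0893  0.2515] yaw_y 7.02 tilt [-0.0001  0.0002] F [-0.3 -0.2  0.5] gap 0.0850
cap (0.5636848211288452, -0.08821462839841843) 0.011326679028570652 ell ((277.2212829589844, 199.37460327148438), (13.136290550231934, 22.09148597717285), 12.205721855163574) [ 0.5634 -0.0884  0.15  ]
```

View pics/w1c.png

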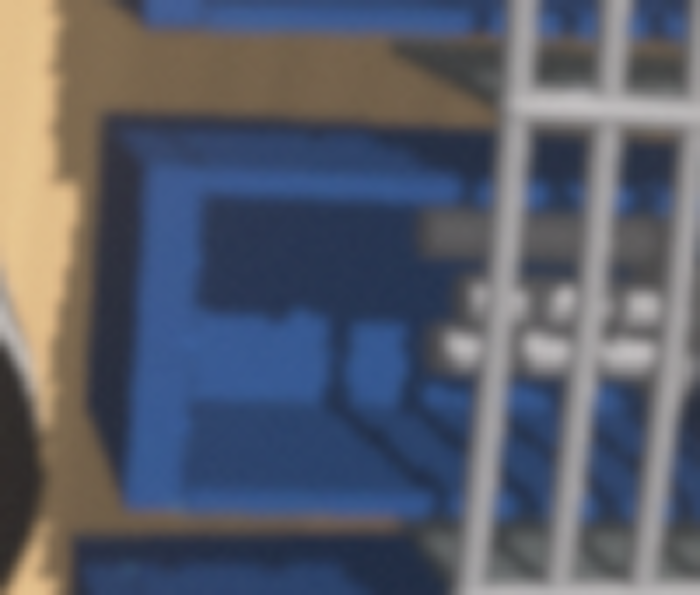

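```bash
python3 - <<'E'
from h import *
o=get_obs()
W=lambda x,y:(280+x/7-.43,130+y/7-.43)
for p in((147,165),(125,508),(203,200),(187,490)): print(wz(W(*p),.06,o).round(4))
im=cv2.imread("pics/w1.png")
g=im.max(2); m=(g<60).astype(np.uint8); m[:150]=0;m[232:]=0;m[:,:215]=0;m[:,288:]=0
n,l,s,c=cv2.connectedComponentsWithStats(m);print(s[1:],c[1:])
k=1+np.argmax(s[1:,4]); 
ct=cv2.findContours((l==k).astype(np.uint8),0,1)[0][0]; e=cv2.fitEllipse(cv2.convexHull(ct));print(e,wz(e[0],.15,o).round(4))
print(wz((256,195),.15,o).round(4))
E
```

```text
[ 0.5932 -0.06    0.06  ]
[ 0.5994 -0.1195  0.06  ]
[ 0.6035 -0.0645  0.06  ]
[ 0.6096 -0.1149  0.06  ]
[[ 239  167   46   58 1758]
 [ 252  177    1    1    1]
 [ 244  185    1    1    1]] [[262.63936291 198.66439135]
 [252.         177.        ]
 [244.         185.        ]]
((261.2294616699219, 196.9180908203125), (44.23950958251953, 57.44440460205078), 12.857071876525879) [ 0.5493 -0.0879  0.15  ]
[ 0.5445 -0.0867  0.15  ]
```

Tin is at about (0.545, -0.090) and the lip middle at about (0.601, -0.090). I'll descend and grip the tin.

>>> {"api": "jog_arm", "payload": {
  "series": [
    [0,0,0,50,0],
    [0,0,0,100,0],
    [0,0,0,140,0],
    [0,0,0,158,0],
    [0,0,0,158,0],
    [90,0,0,158,0],
    [160,0,0,158,0],
    [255,0,0,158,0],
    [255,0,0,158,0],
    [255,0,0,158,0],
    [255,0,0,158,0]
  ],
  "force": 40
}}

```text
time_s: 3.32
position: [0.5453, -0.0907, 0.0948]
ee_rot: [0.001, 0.663, 0.749, 0.0]
wrist_force: [-2.9, 1.1, 9.3]
finger_gap: 0.057
```

```bash
python3 - <<'E'
from h import *
o=rep(); im=snapshot("side"); cv2.imwrite("pics/s2.png",cv2.resize(im[100:300,170:430],(780,600)))
print(shift([.48,-.24,.18],o))
print([proj("top",p) for p in([.48,-.24,0],[.48,-.24,.15])])
E
```

```text
t 3.33 pos [ 0.5453 -0.0907  0.0948] yaw_y 6.96 tilt [ 0.0021 -0.0007] F [-2.9  1.1  9.3] gap 0.0570
[-140.4  -82.8  -85.2]
[array([345.16420219, 231.27874602]), array([362.41504645, 229.3566204 ])]
```

View pics/s2.png

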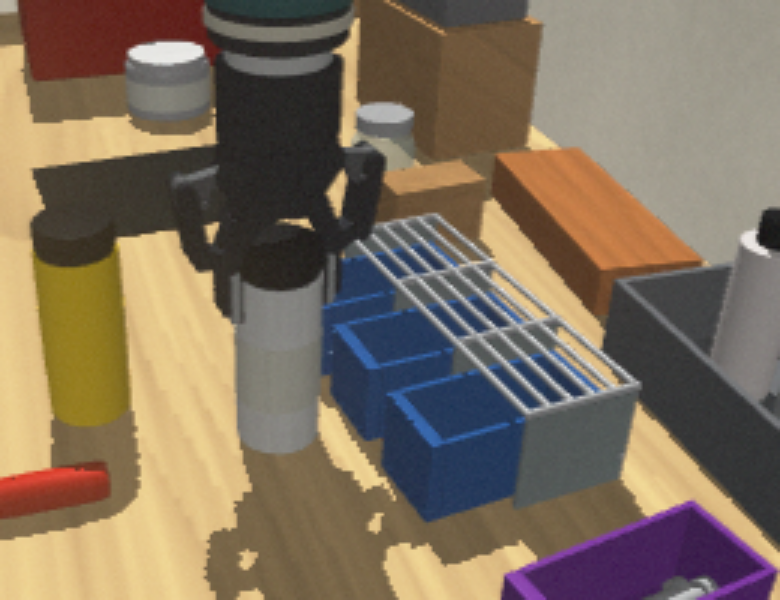

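The tin is gripped upright (gap 57 mm). I'll lift it and set it aside at about (0.48, -0.24).

>>> {"api": "jog_arm", "payload": {
  "series": [
    [255,0,0,-15,0],
    [255,0,0,-35,0],
    [255,-25,-15,-40,0],
    [255,-60,-36,-40,0],
    [255,-95,-57,-40,0],
    [255,-122,-73,-40,0],
    [255,-135,-80,-40,0],
    [255,-140,-83,-40,0],
    [255,-140,-83,-40,0],
    [255,-140,-83,-22,0],
    [255,-140,-83,-8,0],
    [255,-140,-83,-2,0]
  ]
}}

```text
time_s: 4.88
position: [0.4792, -0.2389, 0.0946]
ee_rot: [-0.001, 0.663, 0.749, -0.0]
wrist_force: [-13.7, 3.3, 60.0]
finger_gap: 0.057
```

>>> {"api": "jog_arm", "payload": {
  "series": [
    [255,0,0,1,0],
    [255,0,0,2,0],
    [255,0,0,2,0]
  ]
}}

```text
time_s: 5.25
position: [0.4794, -0.2395, 0.0949]
ee_rot: [0.001, 0.663, 0.749, -0.0]
wrist_force: [-7.8, 3.8, 23.0]
finger_gap: 0.0567
```

```bash
python3 - <<'E'
from h import *
o=rep(); im=snapshot("side"); cv2.imwrite("pics/s3.png",im)
E
```

```text
t 5.25 pos [ 0.4794 -0.2395  0.0949] yaw_y 6.97 tilt [ 0.0007 -0.0013] F [-7.8  3.8 23. ] gap 0.0567
```

View pics/s3.png

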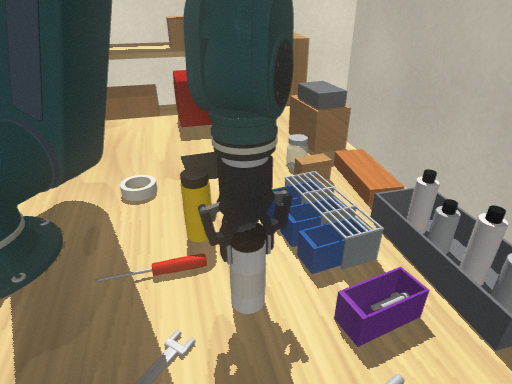

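The tin stands upright at (0.479, -0.240). Touchdown peaked at about 60 N, so I'll lower more slowly next time. I'll release and retreat upwards.

>>> {"api": "jog_arm", "payload": {
  "series": [
    [180,0,0,0,0],
    [100,0,0,0,0],
    [0,0,0,0,0],
    [0,0,0,0,0],
    [0,0,0,0,0],
    [0,0,0,-10,0],
    [0,0,0,-40,0],
    [0,0,0,-90,0],
    [0,0,0,-110,0],
    [0,0,0,-110,0]
  ]
}}

```text
time_s: 6.55
position: [0.48, -0.24, 0.2051]
ee_rot: [0.002, 0.663, 0.749, 0.0]
wrist_force: [0.0, 0.4, 0.2]
finger_gap: 0.0855
```

```bash
python3 - <<'E'
from h import *
o=rep(); im=snapshot("wrist"); cv2.imwrite("pics/w4.png",im); im=snapshot("top"); cv2.imwrite("pics/t4.png",im)
print(shift([.601,-.090,.12],o))
E
```

```text
t 6.55 pos [ 0.48   -0.24    0.2051] yaw_y 6.95 tilt [ 0.0025 -0.0018] F [0.  0.4 0.2] gap 0.0855
[134.5 138.1  85.1]
```

View pics/w4.png

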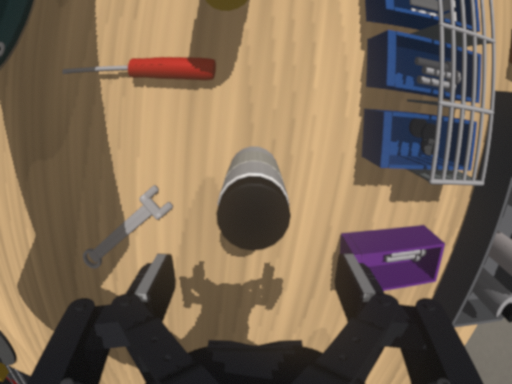

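View pics/t4.png

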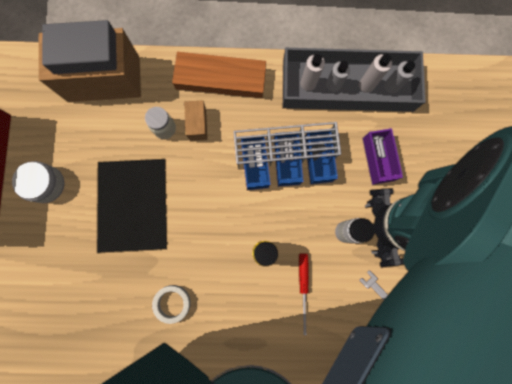

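The tin stands upright and free. Wrist view: cap at (254,212). Next I go above the middle bin's lip with the jaws half open.

>>> {"api": "jog_arm", "payload": {
  "series": [
    [130,0,0,0,0],
    [130,35,36,0,0],
    [130,75,77,0,0],
    [130,110,113,0,0],
    [130,129,133,0,0],
    [130,134,138,0,0],
    [130,134,138,20,0],
    [130,134,138,40,0],
    [130,134,138,40,0],
    [130,134,138,40,0]
  ]
}}

```text
time_s: 7.9
position: [0.6, -0.0904, 0.1639]
ee_rot: [0.0, 0.663, 0.748, 0.0]
wrist_force: [1.1, -0.2, -0.3]
finger_gap: 0.0424
```

```bash
python3 - <<'E'
from h import *
o=rep(); im=snapshot("wrist"); cv2.imwrite("pics/w5.png",cv2.resize(im,(800,600)))
E
```

```text
t 7.90 pos [ 0.6    -0.0904  0.1639] yaw_y 6.92 tilt [ 0.0004 -0.0002] F [ 1.1 -0.2 -0.3] gap 0.0424
```

View pics/w5.png

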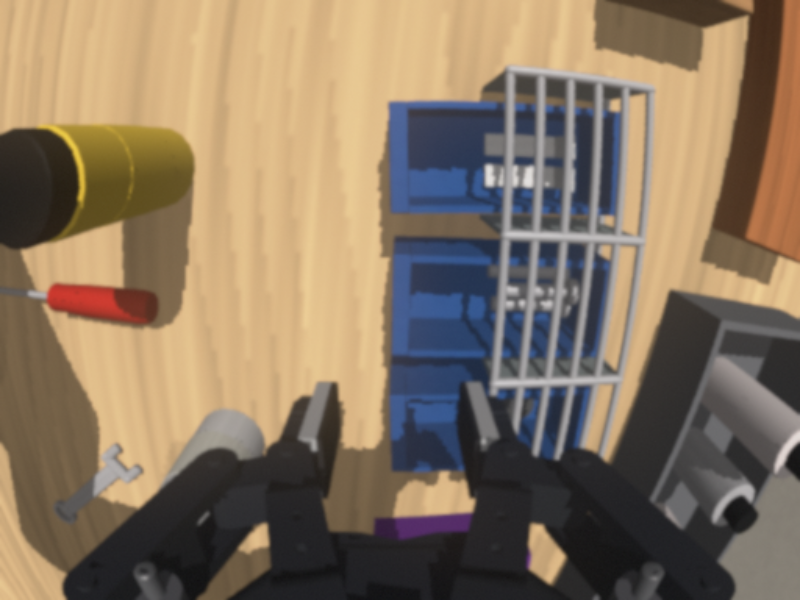

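```bash
python3 - <<'E'
from h import *
o=get_obs(); s=.64
for p in((394,265),(391,356),(410,262),(407,354),(390,102),(390,213)): print(wz((p[0]*s,p[1]*s),.06,o).round(4))
im=snapshot("wrist"); cv2.imwrite("pics/w5c.png",cv2.resize(im[140:240,230:330],(600,600),interpolation=cv2.INTER_CUBIC))
E
```

```text
[ 0.5948 -0.0663  0.06  ]
[ 0.5995 -0.1207  0.06  ]
[ 0.6032 -0.0636  0.06  ]
[ 0.6086 -0.1183  0.06  ]
[0.5822 0.0208 0.06  ]
[ 0.5893 -0.0381  0.06  ]
```

View pics/w5c.png

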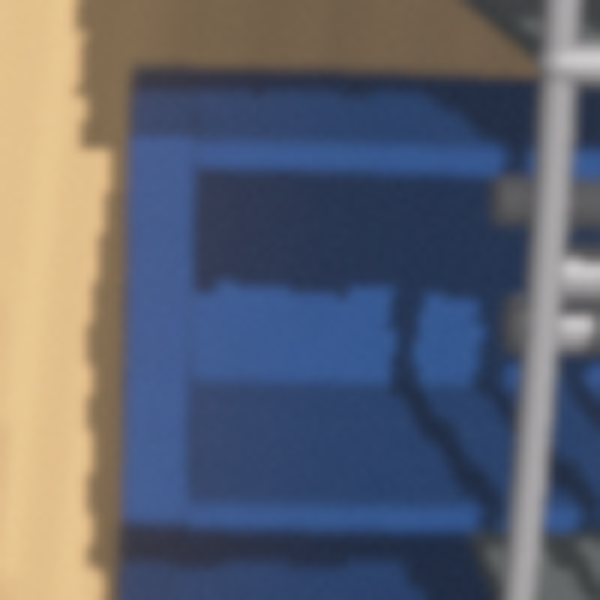

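```bash
python3 - <<'E'
from h import *
o=rep()
P=[wz((230+x/6-.42,140+y/6-.42),.06,o) for x,y in((132,135),(120,525),(193,138),(187,525))]
for p in P: print(p.round(4))
c=np.mean(P,0);print(c.round(4), [np.degrees(np.arctan2(P[i][0]-P[i+1][0],P[i+1][1]-P[i][1])) for i in(0,2)]); print(shift([c[0],c[1],.036],o))
E
```

```text
t 8.00 pos [ 0.6003 -0.0902  0.1642] yaw_y 6.93 tilt [ 0.0011 -0.0004] F [-0.1 -0.1  0.7] gap 0.0418
[ 0.5937 -0.0598  0.06  ]
[ 0.599 -0.12   0.06 ]
[ 0.6023 -0.0591  0.06  ]
[ 0.6091 -0.1187  0.06  ]
[ 0.601  -0.0894  0.06  ] [np.float64(-174.96965863318428), np.float64(-173.47908425722412)]
[  0.8   0.6 128.2]
```

The lip is centred at (0.601, -0.089), within 1 mm of the tool. I'll go down and grip it.

>>> {"api": "jog_arm", "payload": {
  "series": [
    [130,0,0,30,0],
    [130,0,1,65,0],
    [130,0,1,95,0],
    [130,0,1,118,0],
    [130,0,1,130,0],
    [130,0,1,132,0],
    [130,0,1,132,0],
    [170,0,1,132,0],
    [200,0,1,132,0],
    [255,0,1,132,0],
    [255,0,1,132,0],
    [255,0,1,132,0]
  ],
  "force": 80
}}

```text
time_s: 9.5
position: [0.6015, -0.0899, 0.0318]
ee_rot: [0.001, 0.663, 0.749, 0.0]
wrist_force: [0.0, -0.5, 6.0]
finger_gap: 0.0085
```

```bash
python3 - <<'E'
from h import *
o=rep(); im=snapshot("side"); cv2.imwrite("pics/s6.png",cv2.resize(im[100:300,170:430],(780,600)))
E
```

```text
t 9.50 pos [ 0.6015 -0.0899  0.0318] yaw_y 6.95 tilt [ 0.001  -0.0004] F [ 0.  -0.5  6. ] gap 0.0085
```

View pics/s6.png

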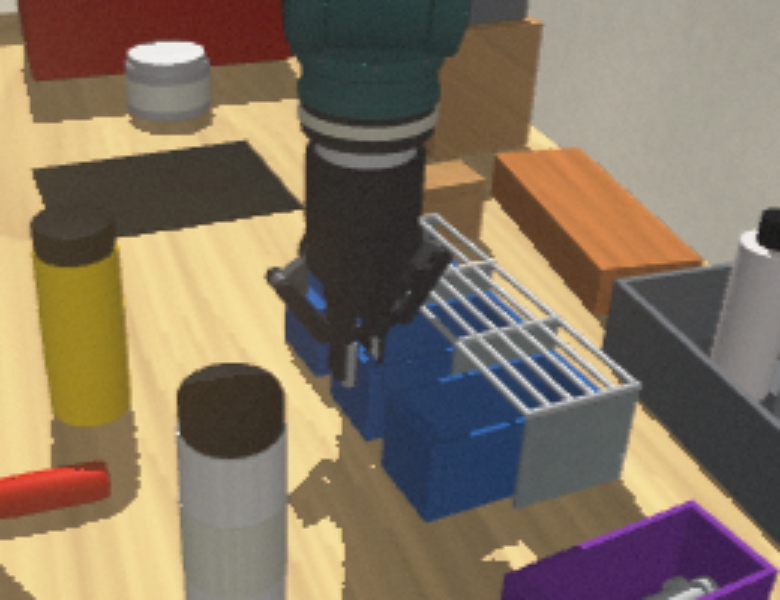

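The lip is held (gap 8.5 mm). I'll draw the bin straight out along its -x, with a 1 mm lift.

>>> {"api": "jog_arm", "payload": {
  "series": [
    [255,0,0,-1,0],
    [255,0,-6,-1.5,0],
    [255,0,-16,-2,0],
    [255,0,-28,-2,0],
    [255,0,-40,-2,0],
    [255,0,-52,-2,0],
    [255,0,-64,-2,0],
    [255,0,-76,-2,0],
    [255,0,-86,-2,0],
    [255,0,-93,-2,0],
    [255,0,-95,-2,0],
    [255,0,-95,-2,0]
  ]
}}

```text
time_s: 11.05
position: [0.507, -0.1013, 0.0333]
ee_rot: [0.0, 0.663, 0.749, 0.0]
wrist_force: [-0.2, 0.4, -2.0]
finger_gap: 0.0086
```

```bash
python3 - <<'E'
from h import *
o=rep(); im=snapshot("side"); cv2.imwrite("pics/s7.png",cv2.resize(im[100:300,170:430],(780,600)));im=snapshot("top"); cv2.imwrite("pics/t7.png",im)
E
```

```text
t 11.05 pos [ 0.507  -0.1013  0.0333] yaw_y 6.95 tilt [ 0.0002 -0.    ] F [-0.2  0.4 -2. ] gap 0.0086
```

View pics/s7.png

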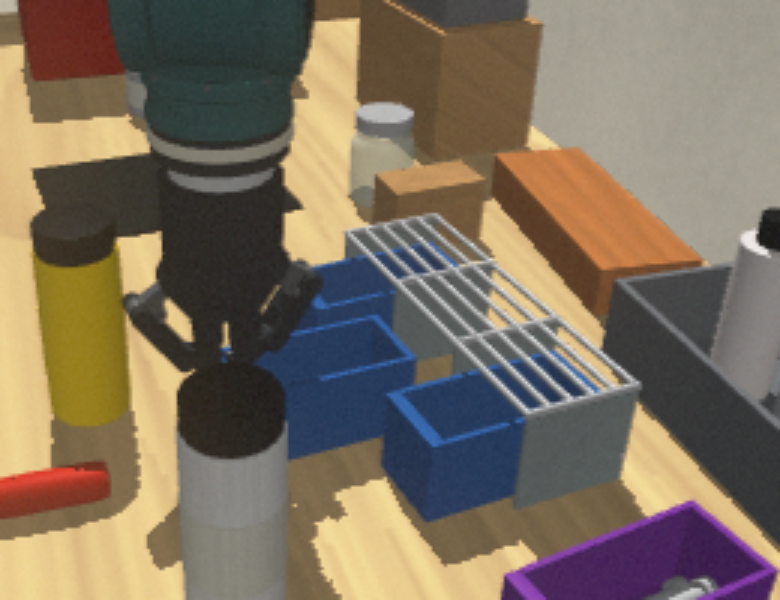

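View pics/t7.png

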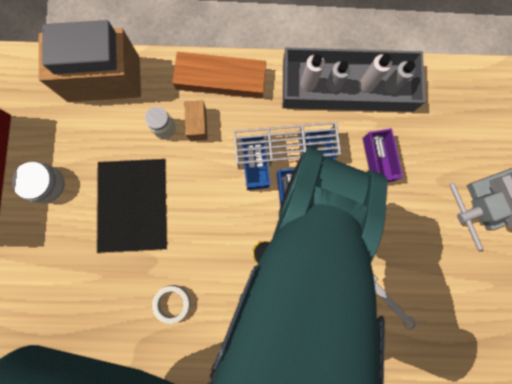

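The bin is out of the rack, clear of the deck by about 20 mm, and the other two bins have not moved. I'll do a small lift to check that the lip grip holds it level.

>>> {"api": "jog_arm", "payload": {
  "series": [
    [255,0,0,-3,0],
    [255,0,0,-8,0],
    [255,0,0,-14,0],
    [255,0,0,-20,0],
    [255,0,0,-20,0]
  ],
  "force": 100
}}

```text
time_s: 11.78
position: [0.5071, -0.1014, 0.0538]
ee_rot: [0.0, 0.663, 0.749, 0.0]
wrist_force: [-0.8, -0.1, -2.3]
finger_gap: 0.0082
```

```bash
python3 - <<'E'
from h import *
o=rep(); im=snapshot("side"); cv2.imwrite("pics/s8.png",cv2.resize(im[100:300,170:430],(780,600)))
E
```

```text
t 11.78 pos [ 0.5071 -0.1014  0.0538] yaw_y 6.95 tilt [ 0.0009 -0.0003] F [-0.8 -0.1 -2.3] gap 0.0082
```

View pics/s8.png

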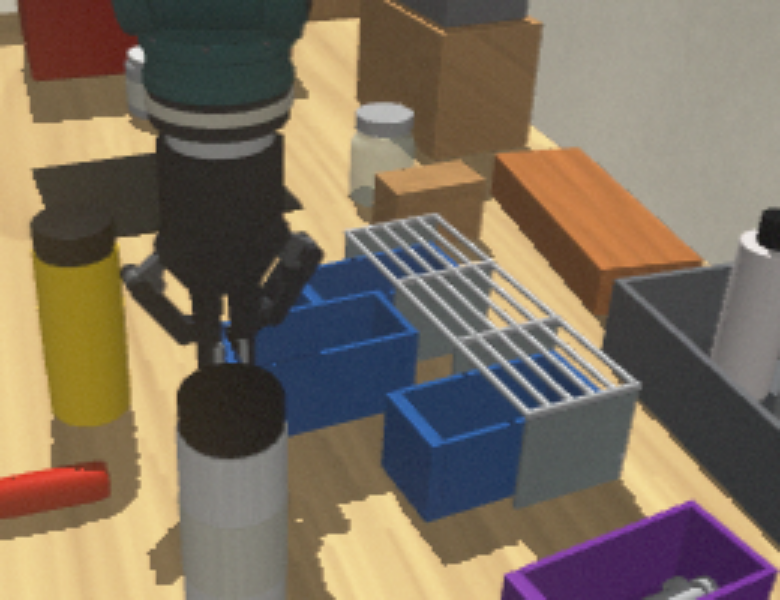

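The bin is held level. I'll lift to 105 mm and carry it towards the mat.

>>> {"api": "jog_arm", "payload": {
  "series": [
    [255,0,0,-12,0],
    [255,0,0,-35,0],
    [255,0,0,-60,0],
    [255,0,0,-78,0],
    [255,10,2,-85,0],
    [255,35,6,-85,0],
    [255,70,10,-85,0],
    [255,110,15,-85,0],
    [255,150,19,-85,0],
    [255,190,19,-85,0],
    [255,230,19,-85,0],
    [255,270,19,-85,0]
  ]
}}

```text
time_s: 13.32
position: [0.4921, 0.1709, 0.138]
ee_rot: [-0.0, 0.663, 0.749, -0.0]
wrist_force: [1.6, 0.3, -2.6]
finger_gap: 0.0084
```

>>> {"api": "jog_arm", "payload": {
  "series": [
    [255,40,0,0,0],
    [255,80,0,0,0],
    [255,115,0,0,0],
    [255,137,0,0,0],
    [255,146,0,0,0],
    [255,146,0,0,0],
    [255,146,0,0,0]
  ]
}}

```text
time_s: 14.2
position: [0.4753, 0.3133, 0.1383]
ee_rot: [0.0, 0.663, 0.748, -0.0]
wrist_force: [-1.1, -0.1, -3.3]
finger_gap: 0.0082
```

```bash
python3 - <<'E'
from h import *
o=rep(); im=snapshot("side"); cv2.imwrite("pics/s9.png",cv2.resize(im[50:250,130:390],(780,600)));im=snapshot("wrist"); cv2.imwrite("pics/w9.png",cv2.resize(im,(800,600)))
E
```

```text
t 14.20 pos [0.4753 0.3133 0.1383] yaw_y 6.91 tilt [-0.0002 -0.0003] F [-1.1 -0.1 -3.3] gap 0.0082
```

View pics/s9.png

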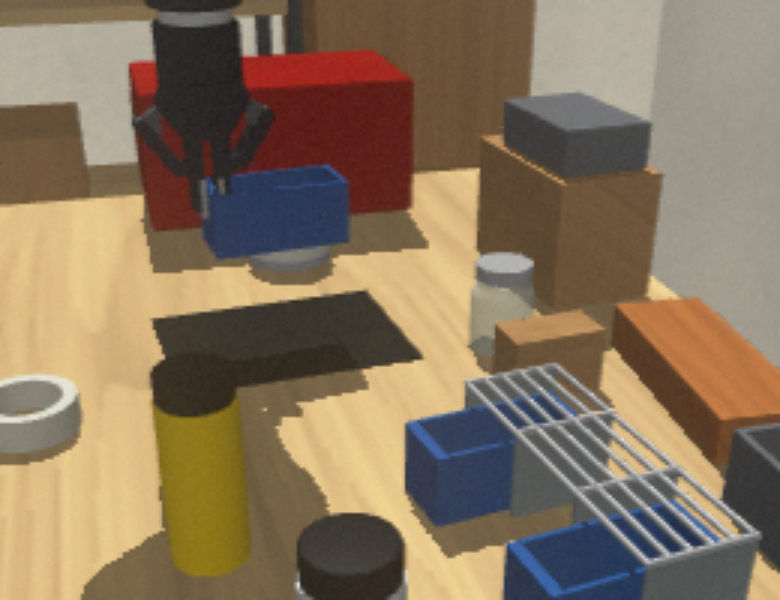

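View pics/w9.png

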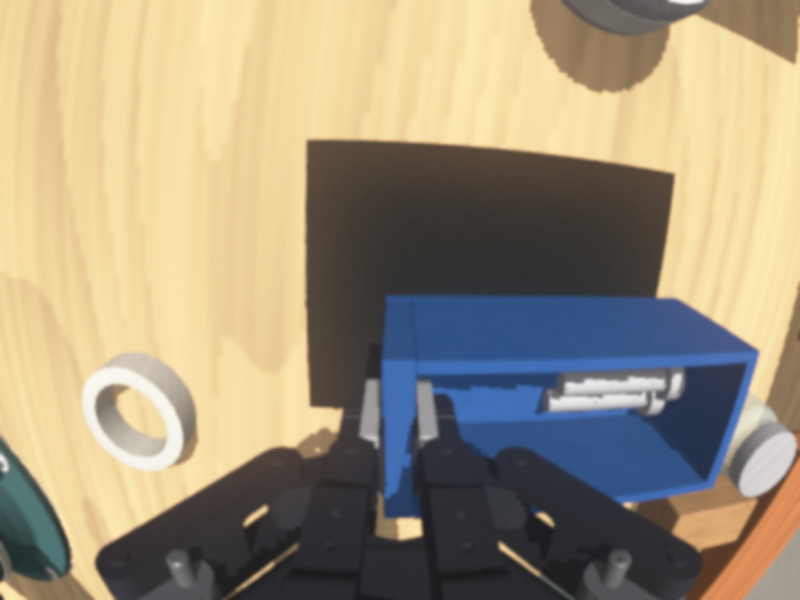

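The bin hangs level over the mat. The mat's corners in the wrist view are at (307,140), (673,173) and (308,407). Quick check of the mat centre with them.

```bash
python3 - <<'E'
from h import *
o=get_obs()
P=[wz((x*.64,y*.64),.003,o) for x,y in((307,140),(673,173),(309,406))]
for p in P: print(p.round(4))
print("centre",((P[1]+P[2])/2).round(4), np.linalg.norm(P[1]-P[0]),np.linalg.norm(P[2]-P[0]))
c=o["position"]+.06*toolR(o)[:,1];print("bin centre",c.round(4))
E
```

```text
[0.4101 0.4004 0.003 ]
[0.6469 0.4188 0.003 ]
[0.423  0.2224 0.003 ]
centre [0.5349 0.3206 0.003 ] 0.23751264273192788 0.1785574443335854
bin centre [0.535  0.3205 0.1383]
```

The bin centre (0.535, 0.3205) matches the mat centre (0.535, 0.3206). I'll lower it slowly.

>>> {"api": "jog_arm", "payload": {
  "series": [
    [255,0,0,25,0],
    [255,0,0,55,0],
    [255,0,0,80,0],
    [255,0,0,92,0],
    [255,0,0,98,0],
    [255,0,0,100,0],
    [255,0,0,101.5,0],
    [255,0,0,102.5,0],
    [255,0,0,103,0],
    [255,0,0,103,0]
  ]
}}

```text
time_s: 15.55
position: [0.4753, 0.314, 0.0354]
ee_rot: [0.0, 0.663, 0.749, 0.0]
wrist_force: [-0.5, 0.1, -2.5]
finger_gap: 0.0081
```

```bash
python3 - <<'E'
from h import *
o=rep(); im=snapshot("side"); cv2.imwrite("pics/s10.png",cv2.resize(im[50:250,130:390],(780,600)))
E
```

```text
t 15.55 pos [0.4753 0.314  0.0354] yaw_y 6.95 tilt [0.0001 0.0001] F [-0.5  0.1 -2.5] gap 0.0081
```

View pics/s10.png

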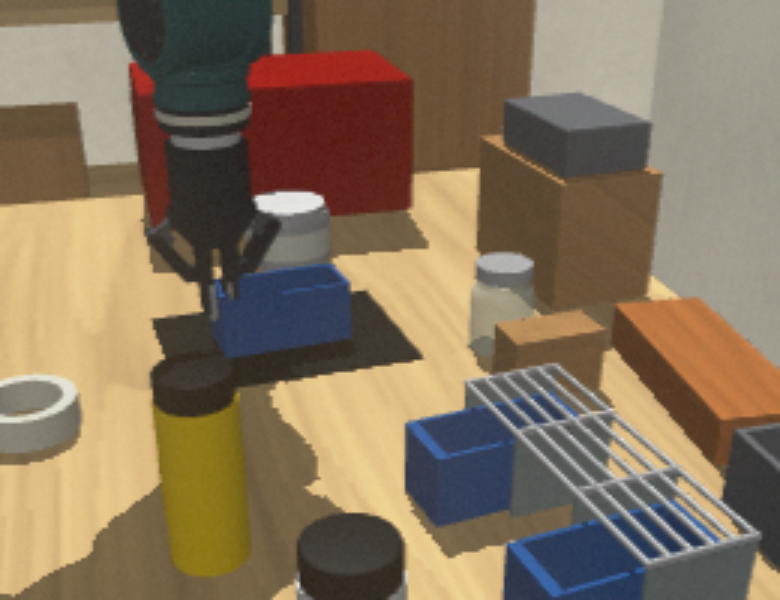

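The bin is still just hanging (-2.5 N). I'll ease down in half-millimetre steps.

>>> {"api": "jog_arm", "payload": {
  "series": [
    [255,0,0,0.5,0],
    [255,0,0,1,0],
    [255,0,0,1.5,0],
    [255,0,0,1.5,0]
  ]
}}

```text
time_s: 16.1
position: [0.4753, 0.3141, 0.0348]
ee_rot: [0.0, 0.663, 0.749, 0.0]
wrist_force: [-5.6, -3.0, 16.1]
finger_gap: 0.0079
```

It is on the mat. I'll release and rise.

>>> {"api": "jog_arm", "payload": {
  "series": [
    [220,0,0,0,0],
    [190,0,0,0,0],
    [150,0,0,0,0],
    [130,0,0,0,0],
    [130,0,0,0,0],
    [130,0,0,-10,0],
    [130,0,0,-40,0],
    [130,0,0,-90,0],
    [130,0,0,-140,0],
    [130,0,0,-170,0],
    [130,0,0,-170,0],
    [130,0,0,-170,0]
  ]
}}

```text
time_s: 17.6
position: [0.475, 0.3139, 0.2034]
ee_rot: [-0.0, 0.663, 0.749, -0.0]
wrist_force: [0.1, 1.0, -0.5]
finger_gap: 0.0422
```

```bash
python3 - <<'E'
from h import *
o=rep(); im=snapshot("wrist"); cv2.imwrite("pics/w11.png",cv2.resize(im,(800,600)));im=snapshot("side"); cv2.imwrite("pics/s11.png",im)
print(shift([.4798,-.2397,.205],o))
E
```

```text
t 17.60 pos [0.475  0.3139 0.2034] yaw_y 6.95 tilt [-0.0005 -0.0002] F [ 0.1  1.  -0.5] gap 0.0422
[-550.1  -62.3   -1.5]
```

View pics/w11.png

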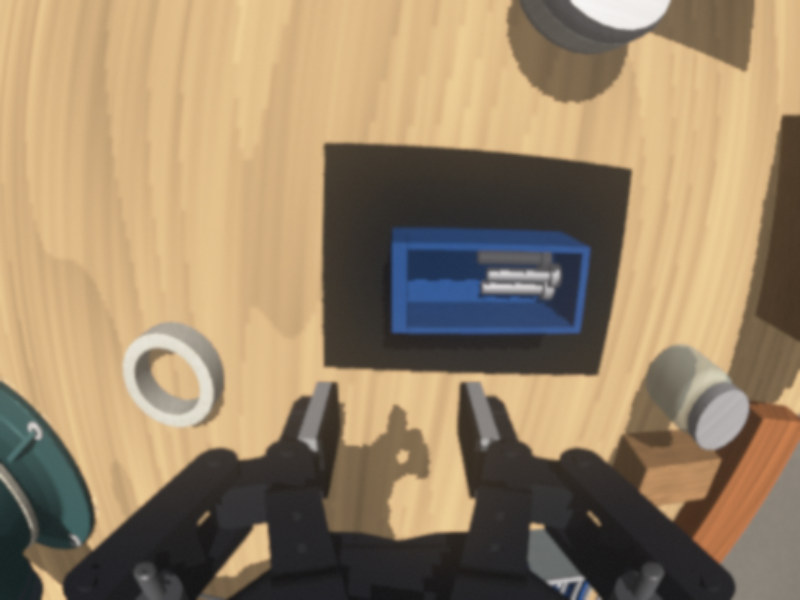

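View pics/s11.png

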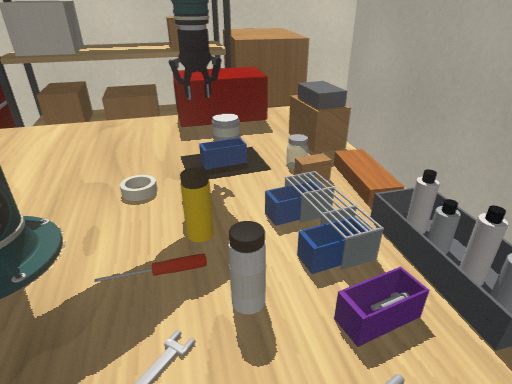

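The bin stands upright wholly on the mat (wrist view, mat margin visible all around). The tin is still upright at side (248,265). Now I go back above the tin.

>>> {"api": "jog_arm", "payload": {
  "series": [
    [0,-30,-4,-20,0],
    [0,-80,-9,-20,0],
    [0,-135,-15,-20,0],
    [0,-190,-21,-20,0],
    [0,-245,-27,-20,0],
    [0,-300,-33,-20,0],
    [0,-355,-40,-20,0],
    [0,-410,-46,-20,0],
    [0,-465,-52,-20,0],
    [0,-515,-58,-20,0],
    [0,-540,-62,-10,0],
    [0,-550,-62,-2,0]
  ]
}}

```text
time_s: 19.2
position: [0.4798, -0.2405, 0.2045]
ee_rot: [-0.001, 0.664, 0.748, -0.0]
wrist_force: [0.7, 1.4, 0.0]
finger_gap: 0.0854
```

>>> {"api": "jog_arm", "payload": {
  "series": [
    [0,0,0,0,0],
    [0,0,0,0,0]
  ]
}}

```text
time_s: 19.45
position: [0.4804, -0.2384, 0.2059]
ee_rot: [-0.0, 0.663, 0.749, 0.0]
wrist_force: [0.1, 0.4, 0.5]
finger_gap: 0.0853
```

```bash
python3 - <<'E'
from h import *
o=rep(); im=snapshot("wrist"); cv2.imwrite("pics/w12.png",im)
print(shift([.4798,-.2397,.0945],o))
d=cv2.absdiff(im,cv2.imread("pics/w4.png"))[130:260,190:320].mean();print(d)
E
```

```text
t 19.45 pos [ 0.4804 -0.2384  0.2059] yaw_y 7.01 tilt [-0.0001  0.0003] F [0.1 0.4 0.5] gap 0.0853
[ -1.2  -0.7 111.4]
5.737869822485207
```

View pics/w12.png

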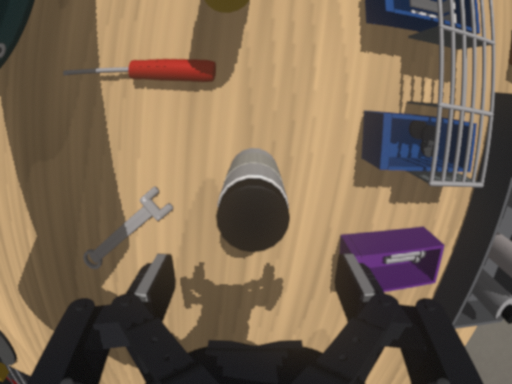

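The tin's cap is at (253,213), as before. I'll descend and grip.

>>> {"api": "jog_arm", "payload": {
  "series": [
    [0,0,0,40,0],
    [0,0,0,80,0],
    [0,0,0,103,0],
    [0,0,0,110,0],
    [0,0,0,110,0],
    [90,0,0,110,0],
    [160,0,0,110,0],
    [255,0,0,110,0],
    [255,0,0,110,0],
    [255,0,0,110,0]
  ],
  "force": 40
}}

```text
time_s: 20.75
position: [0.4807, -0.2399, 0.097]
ee_rot: [0.001, 0.663, 0.749, -0.0]
wrist_force: [-1.9, 0.4, 10.5]
finger_gap: 0.0572
```

```bash
python3 - <<'E'
from h import *
o=rep(); print(shift([.545,-.0905,.0954],o))
E
```

```text
t 20.75 pos [ 0.4807 -0.2399  0.097 ] yaw_y 6.94 tilt [ 0.0014 -0.0014] F [-1.9  0.4 10.5] gap 0.0572
[140.6  81.9   1.5]
```

>>> {"api": "jog_arm", "payload": {
  "series": [
    [255,0,0,-15,0],
    [255,0,0,-35,0],
    [255,25,15,-40,0],
    [255,60,35,-40,0],
    [255,95,56,-40,0],
    [255,122,72,-40,0],
    [255,135,79,-40,0],
    [255,140,82,-38,0],
    [255,140,82,-30,0],
    [255,140,82,-18,0],
    [255,140,82,-9,0],
    [255,140,82,-4,0]
  ]
}}

```text
time_s: 22.25
position: [0.5444, -0.0908, 0.0989]
ee_rot: [-0.0, 0.663, 0.748, -0.0]
wrist_force: [0.0, 0.3, -3.3]
finger_gap: 0.0568
```

>>> {"api": "jog_arm", "payload": {
  "series": [
    [255,0,0,1,0],
    [255,0,0,2,0],
    [255,0,0,2.5,0],
    [255,0,0,3,0]
  ]
}}

```text
time_s: 22.75
position: [0.545, -0.0906, 0.0971]
ee_rot: [0.0, 0.663, 0.749, 0.0]
wrist_force: [-1.8, 0.8, 6.5]
finger_gap: 0.0566
```

```bash
python3 - <<'E'
from h import *
o=rep(); im=snapshot("side"); cv2.imwrite("pics/s13.png",cv2.resize(im[100:300,170:430],(780,600)))
E
```

```text
t 22.75 pos [ 0.545  -0.0906  0.0971] yaw_y 6.95 tilt [ 0.0005 -0.0002] F [-1.8  0.8  6.5] gap 0.0566
```

View pics/s13.png

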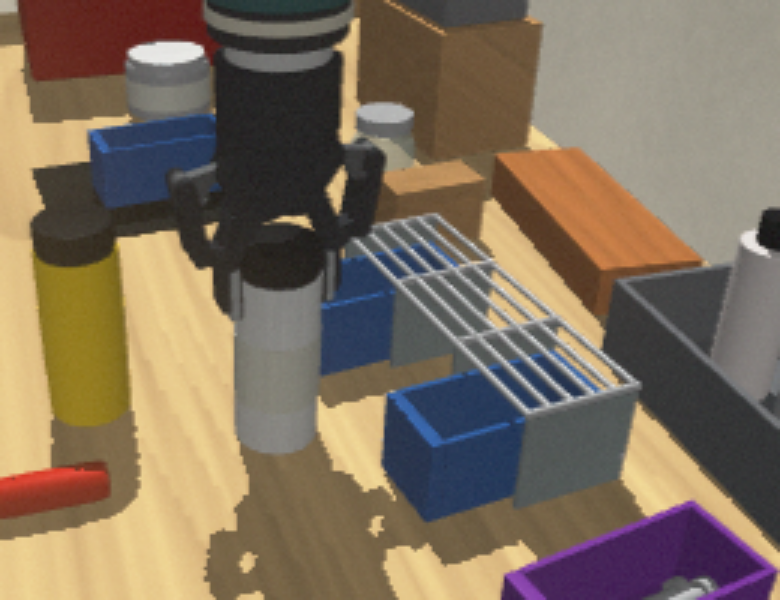

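The tin is back on the bench at its original pose (6.5 N contact, same pixels as before). I'll release, rise, and move away.

>>> {"api": "jog_arm", "payload": {
  "series": [
    [180,0,0,0,0],
    [100,0,0,0,0],
    [0,0,0,0,0],
    [0,0,0,0,0],
    [0,0,0,0,0],
    [0,0,0,-10,0],
    [0,0,0,-40,0],
    [0,0,0,-90,0],
    [0,0,0,-130,0],
    [0,-40,-20,-150,0],
    [0,-90,-50,-150,0],
    [0,-140,-80,-150,0]
  ]
}}

```text
time_s: 24.3
position: [0.4816, -0.2405, 0.2478]
ee_rot: [0.001, 0.663, 0.749, 0.0]
wrist_force: [1.2, -1.1, -0.2]
finger_gap: 0.0854
```

>>> {"api": "jog_arm", "payload": {
  "series": [
    [0,-50,-30,0,0],
    [0,-80,-50,0,0],
    [0,-80,-50,0,0],
    [0,-80,-50,0,0]
  ]
}}

```text
time_s: 24.8
position: [0.4424, -0.3244, 0.2472]
ee_rot: [0.0, 0.663, 0.749, 0.0]
wrist_force: [0.3, 0.4, 0.1]
finger_gap: 0.0858
```

```bash
python3 - <<'E'
from h import *
o=rep(); s=snapshot("side");t=snapshot("top"); cv2.imwrite("pics/s14.png",s); cv2.imwrite("pics/t14.png",t)
for n,im,old in(("side",s,cv2.imread("pics/side0.png")),("top",t,cv2.imread("pics/top0.png"))):
    # cap: dark blob nearest the expected
    u=proj(n,[.545,-.0905,.14])
    for k,i in(("old",old),("new",im)):
        m=(i.max(2)<50).astype(np.uint8); nn,l,st,c=cv2.connectedComponentsWithStats(m)
        j=[q for q in range(1,nn) if 80<st[q,4]<2500]; q=min(j,key=lambda q:np.hypot(*(c[q]-u))); print(n,k,c[q].round(2),st[q,4])
E
```

```text
t 24.80 pos [ 0.4424 -0.3244  0.2472] yaw_y 6.94 tilt [ 0.0003 -0.0001] F [0.3 0.4 0.1] gap 0.0858
side old [262.57 190.02] 232
side new [230.22 167.7 ] 129
top old [295.32 199.02] 400
top new [295.44 199.85] 390
```

View pics/s14.png

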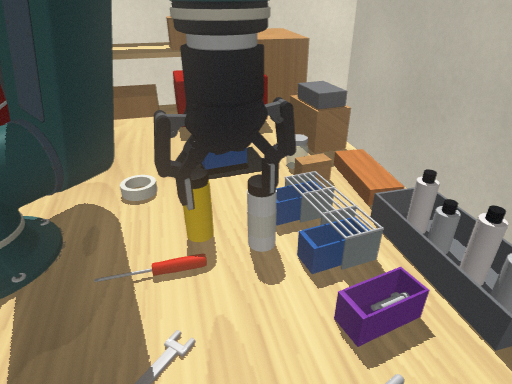

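View pics/t14.png

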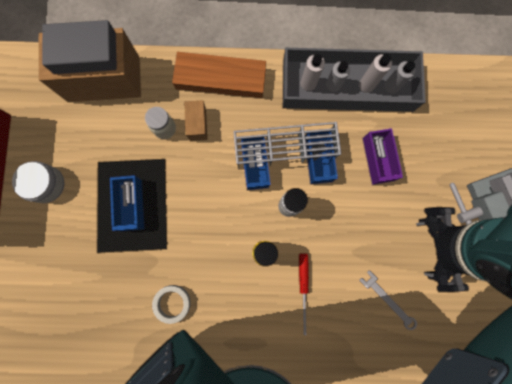

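The top view shows the tin's cap at (295.4,199.9), against (295.3,199.0) before, so about 2 mm off. The bin is wholly on the mat at (126,203), and both neighbours are in place. The gripper is clear of everything. Handing in.

```bash
python3 - <<'E'
from h import *
rep(); print(job_done())
E
```

```text
t 24.90 pos [ 0.4427 -0.3239  0.2471] yaw_y 7.01 tilt [ 0.0002 -0.0001] F [-0.4  0.1  1. ] gap 0.0853
the job is handed in; nothing more can be done
None
```

I moved the aluminium tin aside, drew the middle bin out by its lip and set it upright on the mat. Then I stood the tin back in its place and handed the job in at 24.9 s.

**Last checks (top view):**
- **Tin:** it stands upright, with its cap about 0.9 px (roughly 2 mm) from where it started.
- **Bin:** it is wholly on the mat, centred to within a few mm by the wrist view before lowering.
- **Everything else:** the other two bins, the yellow tin and the purple bin look unmoved, and the gripper was empty and clear of everything.

**What failed or disagreed:**
- **Touchdown force:** setting the tin aside gave a wrist reading of 60 N, the highest reported at the end of any move. That is under the 120 N limit, but forces within a move were not logged. I lowered more slowly after that.
- **Automatic cap detection:** it missed the tin in the first wrist view, giving a blob far too small. It also missed in the last side view, where the gripper was in front of the tin. I relied on the top view and on looking at the side picture instead.

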